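# Feed a sensor housing into the guarded marking station with the push stick

## Robot

A 7-joint arm with a two-finger parallel gripper is mounted at the origin on the work surface. World frame = base frame: x ahead of the robot, y to its left, z up, the work surface at z = 0. Lengths are in m, angles in rad, forces in N, time in s.
With the tool pointing down it reaches from about 0.4 to 0.75 m from the base axis. Payload 19.5 kg.
Tool frame: the origin (TCP) lies at the very end of the fingers, on their centre line; the grasp point (between the pads) lies 19 mm behind it (grip_point_offset is the distance from the TCP to the grasp point, in m); x points along the fingers, y is the direction in which the jaws open and shut, and the axes are right-handed (so a half turn about x gives the same grasp; the last joint's range is limited). The gripper opens to 85 mm and grips with 20 to 120 N. Pads are 22 mm wide; open, the fingers measure 114 mm over their backs; the gripper's body (76 mm by 85 mm) begins 54 mm behind the grasp point. The pads swing forward as they close: fully open they stand 13 mm farther back than shut.
Start: joints at [-1.275, 0.707, -0.028, 1.485, 0.022, 0.951, -0.075], TCP at [0.191, 0.542, 0.231] pointing down, gripper open.
Joint ranges: [-2.71, 2.71], [-0.32, 2.16], [-1.57, 1.52], [0, 2.45], [-1.46, 4.6], [0, 2.02], [-2.83, 2.83]. Speed limits (rad/s): [1.89, 1.89, 2.57, 2.57, 3.01, 3.01, 3.01].

## Interface

Orientations are given as a 3x3 rotation matrix whose columns are the frame's x, y, z axes.
In Python, from workcell import * gives the robot as it stands.
- The arm moves only by the tool drive_tool, never from a script. Its arguments are lists of equal length, an entry for each row: "delta_pos": the shift along the tool's x, y, z in mm, a list of three; "dr": the turn, a rotation vector about the tool's x, y, z in degrees, a list of three. In form: {"delta_pos": [[x, y, z], ...], "dr": [[rx, ry, rz], ...]}. A call has 1 to 5 rows; each row is the pose to reach, as a shift and turn from the pose commanded when the call began, along the tool's axes at that moment; what a row does not reach only later rows make up. A row lasts 1/8 s, in which the tool goes at most 62.5 mm and 10.7 degrees, less where a joint would pass 70% of its speed; a pose out of reach is approached as far as the arm can. A call with a gripper value outside its range is refused whole. "jaw" is the finger opening in mm, from 0 to 85.4, set as the call begins (left out, the last holds). The fingers move at their own pace and stop on an object; "squeeze" is the grip in N (left out, the last holds). Time passes only in rows, so rows that repeat a pose let the fingers close. It gives the time, the measured TCP pose, the force and the opening at its end, in the units of the state.
- get_state(): the state, without advancing time (a new reading comes with each control period).
- read_camera(name): name is "side" or "top"; returns a dict with "image" (400x640x3 uint8, red, green, blue), "fx", "fy", "cx", "cy" (pixels), "rvec" (rotation vector, rad) and "tvec" (3), from world to camera coordinates, as OpenCV has them. Camera axes: x right, y down, z forward; pixel columns grow to the right and rows downward; lengths in m; the calibration is good to about 2 mm. A picture is of the moment at which its call begins. There is no depth.
- sign_off(): hands the job in, once; it reports no verdict.
Trained networks look in the newest picture that a camera, given by its name, has taken for a name from the list of things; names that differ only in an ending like _2 or _b are one class to them, and where a whole thing is asked for, a point or a joint stands for the part that bears it (a point fixed in the world has none). Each returns a list of dicts, best first, with "p" (0 to 1); they miss things now and then, are a little off and sometimes report something else, mostly with a low value. They report only what shows in the picture. A call takes as long as a camera call. They do not tell look-alikes from the thing itself.
- boxes_of(camera, thing): "point" ([x, y, z] in m, in world coordinates, good to about 4 mm: the middle of the surface that is visible of it).
- outline_of(camera, thing): "mask" (400x640 bool, what is visible of it).
The state is a dict: "t": time; "joint_pos": joint angles; "dq": joint speeds; "tau": joint torques, N m; "eef_pos": TCP position; "eef_rot": TCP orientation; "force": force on the tool from outside, world axes, zero at the start; "moment": the same for the moment, N m; "opening": finger opening in m.
Only numpy, scipy, OpenCV 4.12 (cv2) and the standard library are available. Lean on these libraries where they do the work, as an engineer would, in place of code of your own. Each camera call takes 0.05 s, during which the arm holds its last target.

## Task

Take the red push stick from its blue tray and, with its nose behind the green-topped housing, slide the housing along the channel and through the low guarded opening until it is fully home against the rubber buffer of the stop; hold it pressed there with about 10 N for a second, never pushing harder than 20 N. Then draw the stick out and put it back upright in its tray as it lay, let go, and leave the housing home. Touch the housing with the stick only, and leave everything else on the bench where it is.

Things in the scene. Friction and masses are not known exactly. Their poses are not given: they have to be found in the camera images.
- station: Fixed marking station: dark steel bed 470 x 120 x 12 mm, aluminium guide rails, clear guard box (120 mm wide, top 76 mm above the table, x = 0 to 200 mm). Origin: on the channel's centre line, at table height, in the plane of the guard's opening; +x = feed direction into the guard, z up. Bed top z = 12 mm, x = -270 to +200 mm.
- channel_mouth (a point): On the bed's centre line at station x = -90 mm, z = 12 mm, where the straight channel begins: 47 mm wide between rails 14 mm high and 10 mm thick, running on into the guard. Before it, from station x = -150 to -90 mm, the rails flare by 20 deg a side.
- opening (a point): Centre of the guard's opening at bed level (station x = 0, z = 12 mm), under the yellow and black lintel: 34 mm high over the bed, 88 mm wide.
- shoe (a point): White sprung shoe in the rail on the -y side, here at station x = 72 mm, z = 23 mm, standing 4.5 mm into the channel after a 20 deg ramp from x = 56 mm, flat to x = 86 mm: the housing pushes it aside, felt as a bump of about 1 to 5 N, after which it drags at about 1 to 3 N (bed friction: 0.5 to 2 N more). It is not the stop; it keeps the housing from drifting back.
- stop: Red stop block across the channel inside the guard, with a black rubber buffer (40 x 18 mm) on an adjusting screw. Origin: channel centre line, bed height, in the face plane of the buffer when screwed fully back (107 to 130 mm inside the opening); axes as the station's. The buffer stands 0 to 14 mm nearer the opening, set anew each run and not measured: feel for it. It yields 1 mm per 9 N.
- workpiece: Housing to be fed: aluminium block 70 x 44 x 22 mm (x, y, z) with a green cover 50 x 30 mm on top, 26 mm high in all, 0.1 to 0.2 kg. Origin: centre of the underside; x along its length, +x end goes in first. It starts on the bed in front of the guide rails, up to 0.12 rad askew.
- workpiece_front (a point): Centre of the housing's leading (+x) end face, 35 mm from its origin, 11 mm above its underside.
- push_stick: Red push stick, 0.18 kg, 205 mm long: a flat bar 26 mm wide and 18 mm high with a black rubber nose 30 mm wide, and an upright grip fin 60 mm long (x), 16 mm thick (y), top 88 mm above the underside, black sides. Origin: underside below the fin's middle; +x to the nose (145 mm ahead), tail 60 mm behind.
- stick_grip (a point): Where to grip the stick from above, across the fin: above its origin, 60 mm over its underside, near enough to the centre of mass.
- stick_nose (a point): Centre of the push stick's nose face, 145 mm ahead of its origin, 9 mm above its underside.
- stick_tray: Fixed blue tray of the push stick, 250 x 80 mm, walls 5 mm thick and 16 mm high, floor 5 mm thick. Origin: centre of the underside; long side along x. The stick lies in it with its nose towards the tray's +x and its origin about 42 mm on the tray's -x side of the middle.
- parts_bin: Bystander: fixed yellow open bin 100 x 150 x 55 mm; origin centre of the underside. It and the tray may have swapped places.
- done_part: Bystander: finished housing with a black cover, same size as the workpiece; origin centre of the underside.
- can_a: Bystander: standing steel can, 32 mm across, 60 mm high; origin centre of the underside.
- can_b: Bystander: standing aluminium can, 32 mm across, 60 mm high; origin centre of the underside.
- driver: Bystander: screwdriver with a red handle lying on the table.
- carton: Bystander: cardboard box 90 x 60 x 50 mm; origin centre of the underside.
- lid_box: Bystander: clear box with a red lid, 136 x 96 x 62 mm; origin centre of the underside.
There are look-alikes about, which are no part of the job. What is shaped like the push_stick but white is not meant. Leave any turquoise look-alike of the workpiece alone.

How it is judged:
By the outcome, as a careful person would: the job done as asked, in the order asked, and still so for the second after the job is handed in, with the robot touching nothing.
It also fails if it takes over 72 s, if anything falls off the work surface, if the arm or the gripper's body presses on something with over 40 N, if the wrist force passes 120 N, or if a joint passes its speed limit or range.

## Working session

There is one attempt and no reset: what is moved stays moved. The work goes in short steps, Python scripts to look and compute and a tool call to move; the robot and the scene stay as the last step left them, time stands still between calls to the robot, and variables do not carry over. Pictures are saved under pics/ and viewed, and the job is handed in when it is done.

Besides the shell and the picture viewer there is one more tool, called as a command line: name --argument value ..., lists and objects as JSON in quotes. drive_tool: Moves the arm, as the interface text tells. Its arguments: {"type":"object","properties":{"delta_pos":{"type":"array"},"dr":{"type":"array"},"jaw":{"type":"number"},"squeeze":{"type":"number"}},"required":["delta_pos","dr"]}

```bash
mkdir -p pics; ls
python3 - <<'E'
from workcell import *
import cv2,numpy as np,json
s=get_state()
print(s)
for c in("side","top"):
    r=read_camera(c); cv2.imwrite(f"pics/{c}0.png",r["image"][:,:,::-1])
    print(c,r["fx"],r["fy"],r["cx"],r["cy"],r["rvec"],r["tvec"])
    for th in("push_stick","stick_grip","stick_nose","workpiece","workpiece_front","station","channel_mouth","opening","shoe","stop","stick_tray"):
        try:print(th,[(np.round(d["point"],3).tolist(),round(d["p"],2)) for d in boxes_of(c,th)])
        except Exception as e:print(th,e)
E
```

```text
pics
{'t': 0.0, 'joint_pos': array([-1.27470204,  0.70711177, -0.02762848,  1.48498394,  0.02199153,
        0.95088937, -0.07550315]), 'dq': array([-0.00069689, -0.0005331 ,  0.00013035,  0.00049186, -0.00091839,
        0.00157264, -0.00031329]), 'tau': array([-9.61320256e-04, -8.83225679e+01,  1.23431023e+00, -2.36160243e+01,
        1.69068278e-02,  6.69649671e-03,  8.75123555e-05]), 'eef_pos': array([0.19046715, 0.54226589, 0.23082587]), 'eef_rot': array([[-3.42220670e-04,  3.31406174e-01,  9.43488119e-01],
       [-1.03534179e-03,  9.43487551e-01, -3.31406350e-01],
       [-9.99999405e-01, -1.09024679e-03,  2.02377212e-05]]), 'force': array([-0.11502661,  0.01386621,  0.0373768 ]), 'moment': array([0.03679408, 0.07902129, 0.01981405]), 'opening': 0.08497816964743629}
side 394.42472191299146 394.42472191299146 323.586738410253 192.6198035790722 [ 2.28271137 -0.38220264  0.15859067] [-0.45202716  0.14301469  0.94665957]
push_stick [([0.374, 0.431, 0.02], 0.82), ([0.649, 0.13, 0.02], 0.66), ([0.242, 0.274, 0.017], 0.64)]
stick_grip [([0.373, 0.431, 0.02], 0.84), ([0.242, 0.278, 0.
[... 881 characters left out ...]
57)]
stick_grip [([0.654, 0.132, 0.023], 0.81), ([0.38, 0.467, 0.02], 0.71), ([0.252, 0.273, 0.018], 0.6)]
stick_nose [([0.38, 0.474, 0.016], 0.88), ([0.251, 0.27, 0.021], 0.87), ([0.653, 0.131, 0.021], 0.76), ([0.612, 0.463, 0.062], 0.5)]
workpiece [([0.309, -0.149, 0.028], 0.82), ([0.456, 0.047, 0.036], 0.68)]
workpiece_front [([0.311, -0.146, 0.025], 0.68), ([0.455, 0.043, 0.032], 0.57), ([0.47, -0.105, 0.027], 0.54)]
station [([0.469, -0.1, 0.025], 0.84)]
channel_mouth [([0.472, -0.099, 0.023], 0.7), ([0.614, 0.461, 0.061], 0.31)]
opening [([0.474, -0.097, 0.026], 0.84)]
shoe [([0.475, -0.096, 0.028], 0.73)]
stop []
stick_tray [([0.642, 0.109, 0.011], 0.6), ([0.612, 0.466, 0.059], 0.37)]
```

View pics/side0.png

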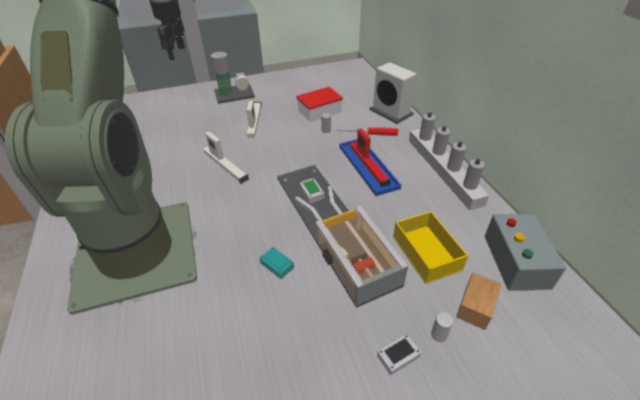

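View pics/top0.png

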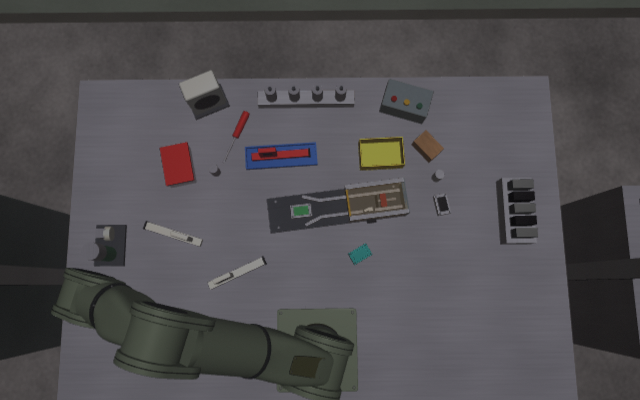

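Top view: the station runs left to right at pixels (268..410, 180..232) with the housing at (301,211). The red stick is in its blue tray at (281,155). The white and turquoise look-alikes are elsewhere. I'll zoom in to pick out corners.

```bash
cat > h.py <<'E'
import cv2,numpy as np
from workcell import *
def proj(r,P):
    K=np.array([[r["fx"],0,r["cx"]],[0,r["fy"],r["cy"]],[0,0,1.]])
    p,_=cv2.projectPoints(np.asarray(P,float).reshape(-1,3),np.array(r["rvec"],float),np.array(r["tvec"],float),K,None)
    return p[:,0]
def unproj(r,uv,z):
    R,_=cv2.Rodrigues(np.array(r["rvec"],float)); t=np.array(r["tvec"],float)
    uv=np.atleast_2d(np.array(uv,float)); 
    d=np.c_[(uv[:,0]-r["cx"])/r["fx"],(uv[:,1]-r["cy"])/r["fy"],np.ones(len(uv))]@R
    c=-R.T@t
    return c+d*((z-c[2])/d[:,2])[:,None]
def crop(im,x0,y0,x1,y1,k,fn):
    o=cv2.resize(im[y0:y1,x0:x1,::-1],None,fx=k,fy=k,interpolation=cv2.INTER_CUBIC); cv2.imwrite(fn,o)
E
python3 - <<'E'
from h import *
import pickle
a=read_camera("top");b=read_camera("side");pickle.dump((a,b),open("cams.pkl","wb"))
crop(a["image"],240,135,420,240,4.4,"pics/t1.png")
crop(b["image"],270,125,410,305,3.3,"pics/s1.png")
E
```

```text
(no output)
```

View pics/t1.png

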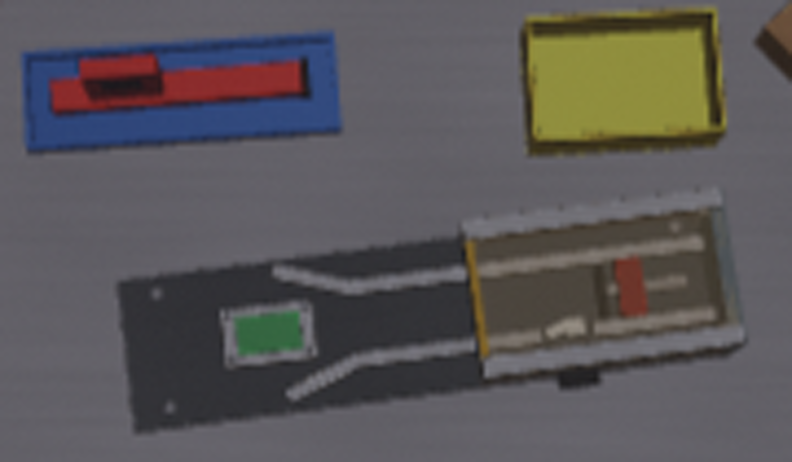

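View pics/s1.png

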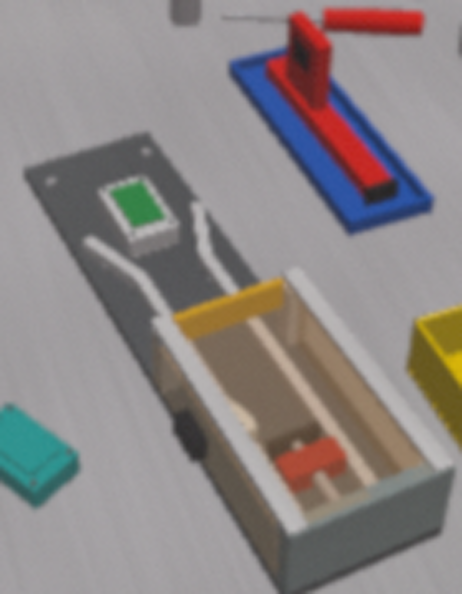

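```bash
cat > fit.py <<'E'
from h import *
import pickle
from scipy.optimize import least_squares
a,b=pickle.load(open("cams.pkl","rb"))
T=lambda l:np.array(l)/4.4+[240,135]-.4
S=lambda l:np.array(l)/3.3+[270,125]-.35
def W(q,P): 
    P=np.array(P,float);c,s=np.cos(q[2]),np.sin(q[2])
    return np.c_[q[0]+c*P[:,0]-s*P[:,1],q[1]+s*P[:,0]+c*P[:,1],P[:,2]]
def fit(n,q0,PT,UT,PS,US):
    f=lambda q:np.r_[(proj(a,W(q,PT))-T(UT)).ravel(),(proj(b,W(q,PS))-S(US)).ravel()]
    r=least_squares(f,q0,loss="soft_l1");print(n,np.round(r.x,4),np.round(f(r.x).reshape(-1,2),1).tolist());return r.x
def gp(z):return [(0,.06,z),(0,-.06,z),(.2,.06,z),(.2,-.06,z)]
bed=[(-.27,.06,.012),(-.27,-.06,.012)]
st=fit("st",[.47,-.05,-1.57],bed+gp(.076),[(120,282),(136,432),(463,222),(487,376),(722,190),(745,328)],bed+gp(.076),[(150,133),(25,172),(295,270),(155,320),(452,465),(285,530)])
def rect(l,w,z):return [(-l,w,z),(l,w,z),(l,-w,z),(-l,-w,z)]
tr=rect(.125,.04,.016)
tray=fit("tray",[.65,.1,-1.57],tr,[(23,53),(334,33),(341,131),(28,152)],[tr[3],tr[2],tr[1],tr[0]],[(230,68),(352,230),(432,203),(300,46)])
wp=rect(.035,.022,.034)
w=fit("wp",[.46,.04,-1.57],wp,[(222,310),(310,302),(316,354),(228,366)],wp,[(147,178),(178,222),(130,240),(98,190)])
zf=.093
sp=[(.145,.015,.023),(.145,-.015,.023),(-.06,.013,.023),(-.06,-.013,.023),(-.03,.008,zf),(.03,.008,zf),(.03,-.008,zf),(-.03,-.008,zf)]
sk=fit("stick",[.65,.14,-1.57],sp,[(307,58),(310,97),(50,80),(50,113),(80,60),(160,55),(160,70),(83,75)],[sp[0],sp[1],sp[4],sp[5],sp[6]],[(397,178),(362,187),(300,12),(330,48),(312,55)])
np.savez("fit.npz",st=st,tray=tray,w=w,sk=sk)
def rel(q,o):
    d=q[:2]-o[:2];c,s=np.cos(o[2]),np.sin(o[2]);return [c*d[0]+s*d[1],-s*d[0]+c*d[1],q[2]-o[2]]
print("wp in st",rel(w,st),"stick in tray",rel(sk,tray))
for r,off,k,fn,box in((a,(240,135),4.4,"pics/t2.png",(240,135,420,240)),(b,(270,125),3.3,"pics/s2.png",(270,125,410,305))):
    o=cv2.resize(r["image"][box[1]:box[3],box[0]:box[2],::-1],None,fx=k,fy=k,interpolation=cv2.INTER_CUBIC)
    def poly(P,col,cl=True):
        p=(proj(r,P)+.5-off)*k; cv2.polylines(o,[p.astype(np.int32)],cl,col,1,cv2.LINE_AA)
    g=gp(.076);poly(W(st,[g[0],g[1],g[3],g[2]]),(255,255,0));poly(W(st,rect(.1,.06,.012)+np.array([.1,0,0]) if 0 else [(-.27,.06,.012),(.2,.06,.012),(.2,-.06,.012),(-.27,-.06,.012)]),(255,255,0))
    for s in(1,-1):poly(W(st,[(-.15,s*(.0235+.06*np.tan(np.radians(20))),.026),(-.09,s*.0235,.026),(.18,s*.0235,.026)]),(255,0,255),False)
    poly(W(tray,tr),(0,255,255));poly(W(w,wp),(0,0,255))
    poly(W(sk,[sp[i] for i in(0,1,3,2)]),(255,255,255));poly(W(sk,sp[4:]),(0,255,0))
    cv2.imwrite(fn,o)
E
python3 fit.py
```

```text
st [ 0.477  -0.1059 -1.454 ] [[-0.4, -0.7], [-0.2, -0.4], [0.3, -0.3], [-0.2, 0.1], [0.7, -0.4], [1.1, 3.5], [-1.1, -1.1], [-1.1, -1.6], [0.7, -1.3], [-2.1, -0.6], [0.6, 0.1], [0.5, 1.8]]
tray [ 0.6546  0.1163 -1.51  ] [[0.7, 0.1], [1.3, -0.2], [1.3, -0.3], [0.6, -0.1], [-1.3, -1.9], [-1.1, -1.8], [0.2, -1.2], [0.2, -0.8]]
wp [ 0.4591  0.0494 -1.4693] [[0.1, -0.3], [0.6, -0.8], [0.7, 0.2], [0.1, -0.3], [-0.8, -1.5], [0.3, 0.5], [-0.3, -0.2], [-0.6, -0.8]]
stick [ 0.6541  0.162  -1.5055] [[0.5, 0.2], [0.4, -0.3], [0.2, 0.0], [0.6, -0.2], [-0.2, 0.1], [-0.5, -0.1], [-0.2, 1.1], [-0.6, 1.3], [-0.5, 1.0], [0.6, 1.0], [-0.0, -1.2], [0.3, -1.5], [0.7, -2.4]]
wp in st [np.float64(-0.156409396835761), np.float64(0.0003443512434870982), np.float64(-0.015357794674495384)] stick in tray [np.float64(-0.04572694758069297), np.float64(0.0022139450371230604), np.float64(0.004537796911564529)]
```

View pics/t2.png

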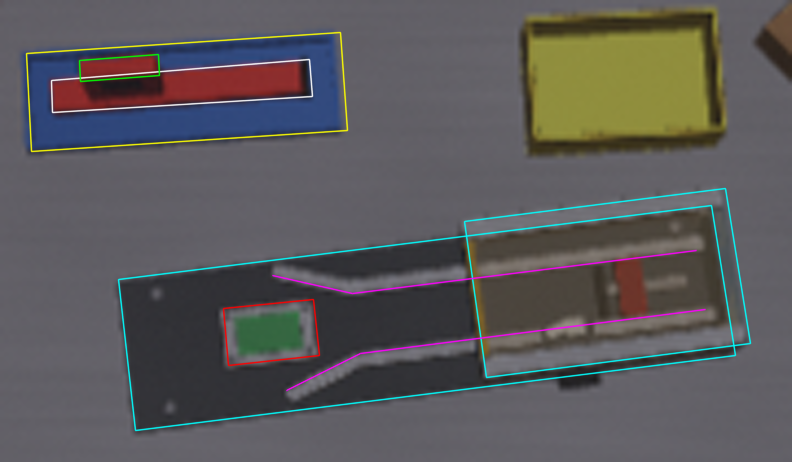

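View pics/s2.png

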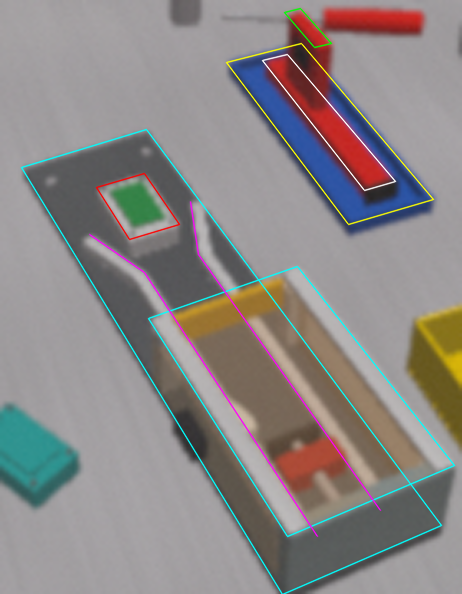

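```bash
cat >> h.py <<'E'
from scipy.spatial.transform import Rotation as Ro
def go(p,yaw):
    "delta_pos(mm), dr(deg) to TCP p with tool down, tool y at world angle yaw"
    s=get_state();R=s["eef_rot"]
    x=np.array([0,0,-1.]);y=np.array([np.cos(yaw),np.sin(yaw),0]);Rt=np.c_[x,y,np.cross(x,y)]
    print("d",np.round(R.T@(np.array(p)-s["eef_pos"])*1000,1),"dr",np.round(Ro.from_matrix(R.T@Rt).as_rotvec(degrees=True),2),"t",s["t"],"F",np.round(s["force"],2),"open",round(s["opening"],4),"j7",s["joint_pos"][6])
F=np.load("fit.npz") if __import__("os").path.exists("fit.npz") else None
E
python3 - <<'E'
from h import *
sk=F["sk"]
go([sk[0],sk[1],.2],sk[2]+np.pi/2)
E
```

```text
d [  31.3 -205.4  563.4] dr [66.9  0.   0. ] t 1.3 F [ 0.04 -0.73 -0.51] open 0.0854 j7 -0.07546854190152218
```

drive_tool --delta_pos '[[0, -20, 56], [0, -40, 113], [0, -62, 170], [0, -82, 226], [0, -103, 282]]' --dr '[[7, 0, 0], [14, 0, 0], [21, 0, 0], [28, 0, 0], [35, 0, 0]]' --jaw 60 --squeeze 100

```text
t: 1.92
eef_pos: [0.4238, 0.3505, 0.2314]
eef_rot: [[0.0, 0.815, 0.58], [0.0, 0.58, -0.815], [-1.0, 0.0, -0.0]]
force: [1.1, 1.3, -0.2]
opening: 0.0598
```

Run:
```python
from h import *
sk=F["sk"]
go([sk[0],sk[1],.2],sk[2]+np.pi/2)
```

```text
d [ 31.4  78.4 287.1] dr [ 3.168e+01 -1.000e-02 -1.000e-02] t 1.925 F [ 1.09  1.26 -0.17] open 0.0598 j7 -0.04950308944101809
```

drive_tool --delta_pos '[[5, 15, 55], [10, 30, 110], [15, 45, 170], [20, 62, 228], [25, 78, 287]]' --dr '[[7, 0, 0], [14, 0, 0], [21, 0, 0], [28, 0, 0], [31.7, 0, 0]]'

```text
t: 2.55
eef_pos: [0.6544, 0.163, 0.2062]
eef_rot: [[0.0, 0.998, 0.066], [0.0, 0.066, -0.998], [-1.0, 0.0, -0.0]]
force: [0.4, 0.4, -0.0]
opening: 0.0601
```

drive_tool --delta_pos '[[0, 0, 0], [0, 0, 0]]' --dr '[[0, 0, 0], [0, 0, 0]]'

```text
t: 2.8
eef_pos: [0.6528, 0.1644, 0.2061]
eef_rot: [[-0.001, 0.998, 0.069], [0.0, 0.069, -0.998], [-1.0, -0.001, -0.0]]
force: [-0.4, -0.0, -0.0]
opening: 0.0602
```

Run:
```python
from h import *
sk=F["sk"]
go([sk[0],sk[1],.1],sk[2]+np.pi/2)
a=read_camera("top");b=read_camera("side")
crop(a["image"],230,100,350,220,4,"pics/t3.png")
crop(b["image"],310,80,430,200,4,"pics/s3.png")
cv2.imwrite("pics/j3.png",np.hstack([cv2.imread("pics/t3.png"),cv2.imread("pics/s3.png")])[:,:,:][::1,::1]) if 0 else cv2.imwrite("pics/j3.png",cv2.resize(np.hstack([cv2.imread("pics/t3.png"),cv2.imread("pics/s3.png")]),(800,400)))
```

```text
d [106.1   1.1   2.5] dr [ 0.22 -0.02  0.03] t 2.8 F [-0.39 -0.03 -0.02] open 0.0602 j7 -0.08952550786992516
```

View pics/j3.png

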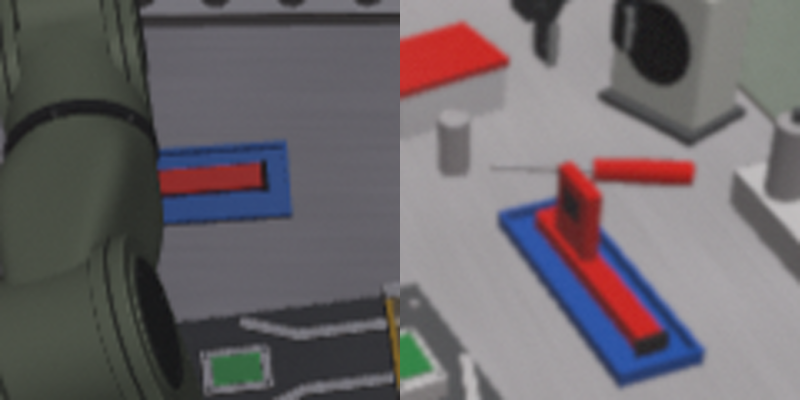

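The top view shows the arm covering the fin. The side view shows the gripper above the stick with nothing in the way. I'll descend.

drive_tool --delta_pos '[[30, 0, 1], [60, 1, 2], [85, 1, 2.5], [85, 1, 2.5]]' --dr '[[0, 0, 0], [0, 0, 0], [0, 0, 0], [0, 0, 0]]'

```text
t: 3.4
eef_pos: [0.6532, 0.1624, 0.1204]
eef_rot: [[-0.002, 0.998, 0.07], [-0.0, 0.07, -0.998], [-1.0, -0.002, 0.0]]
force: [0.6, 0.1, 1.0]
opening: 0.0603
```

Run:
```python
from h import *
sk=F["sk"]
go([sk[0],sk[1],.046],sk[2]+np.pi/2)
b=read_camera("side")
crop(b["image"],310,80,430,200,5,"pics/s4.png")
p=get_state()["eef_pos"];print((proj(b,p)[0]-[310,80])*5)
```

```text
d [74.4  1.   0.4] dr [0.27 0.02 0.14] t 3.4 F [0.63 0.07 1.01] open 0.0603 j7 -0.06851031491018827
[266.0947824  222.01758002]
```

View pics/s4.png

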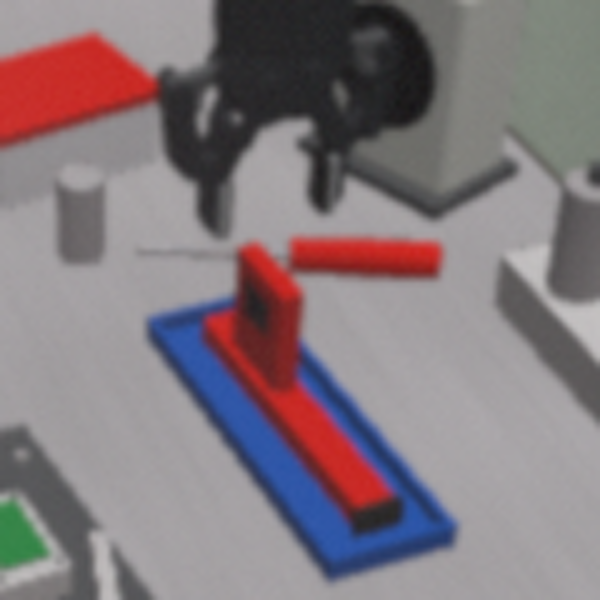

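The fingertips at (215,225) and (325,205) straddle the fin, which is centred at (268,272). I'll go down and close.

drive_tool --delta_pos '[[25, 0.5, 0], [50, 1, 0], [74, 1, 0], [74, 1, 0], [74, 1, 0]]' --dr '[[0, 0, 0], [0, 0, 0], [0, 0, 0], [0, 0, 0], [0, 0, 0]]'

```text
t: 4.08
eef_pos: [0.656, 0.162, 0.0492]
eef_rot: [[0.002, 0.998, 0.069], [0.0, 0.069, -0.998], [-1.0, 0.002, -0.0]]
force: [-0.6, -0.8, 0.0]
opening: 0.0603
```

drive_tool --delta_pos '[[0, 0, 0], [0, 0, 0], [0, 0, 0], [0, 0, 0], [0, 0, 0]]' --dr '[[0, 0, 0], [0, 0, 0], [0, 0, 0], [0, 0, 0], [0, 0, 0]]' --jaw 0 --squeeze 100

```text
t: 4.7
eef_pos: [0.6556, 0.1617, 0.0479]
eef_rot: [[0.001, 0.998, 0.069], [0.0, 0.069, -0.998], [-1.0, 0.001, -0.0]]
force: [-0.5, -0.2, 6.0]
opening: 0.0146
```

drive_tool --delta_pos '[[0, 0, 0], [0, 0, 0]]' --dr '[[0, 0, 0], [0, 0, 0]]'

```text
t: 4.95
eef_pos: [0.6556, 0.1618, 0.0479]
eef_rot: [[0.001, 0.998, 0.069], [0.0, 0.069, -0.998], [-1.0, 0.001, -0.0]]
force: [-1.3, 0.2, 5.7]
opening: 0.015
```

Run:
```python
from h import *
go(get_state()["eef_pos"],-1.5055+np.pi/2); s=get_state();print(s["eef_pos"],s["eef_rot"],s["moment"])
b=read_camera("side")
crop(b["image"],310,80,430,200,5,"pics/s5.png")
```

```text
d [0. 0. 0.] dr [ 0.21 -0.01 -0.04] t 4.95 F [-1.31  0.23  5.72] open 0.015 j7 -0.05577955819417865
[0.65556484 0.16178757 0.04792704] [[ 7.54209776e-04  9.97624822e-01  6.88777619e-02]
 [ 1.52920644e-04  6.88776656e-02 -9.97625102e-01]
 [-9.99999704e-01  7.62951436e-04 -1.00609222e-04]] [-0.0090251   0.25851058 -0.00674917]
```

View pics/s5.png

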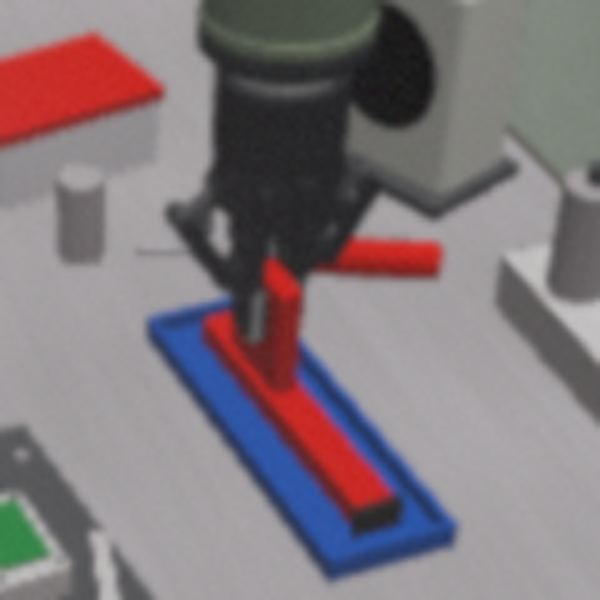

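The fin is gripped and the stick is still flat in the tray, nose at (375,510). I'll lift.

drive_tool --delta_pos '[[-10, 0, 0], [-30, 0, 0], [-60, 0, 0], [-90, 0, 0], [-100, 0, 0]]' --dr '[[0, 0, 0], [0, 0, 0], [0, 0, 0], [0, 0, 0], [0, 0, 0]]'

```text
t: 5.62
eef_pos: [0.656, 0.1618, 0.1501]
eef_rot: [[0.003, 0.998, 0.069], [0.001, 0.069, -0.998], [-1.0, 0.003, -0.0]]
force: [0.9, 0.5, -2.6]
opening: 0.015
```

drive_tool --delta_pos '[[0, 0, 0], [0, 0, 0]]' --dr '[[0, 0, 0], [0, 0, 0]]'

```text
t: 5.88
eef_pos: [0.6548, 0.1616, 0.1463]
eef_rot: [[-0.002, 0.998, 0.069], [-0.0, 0.069, -0.998], [-1.0, -0.002, 0.0]]
force: [-0.4, -0.8, -3.2]
opening: 0.0151
```

Run:
```python
from h import *
st=F["st"]
c,s=np.cos(st[2]),np.sin(st[2])
P=lambda x,z:[st[0]+c*x,st[1]+s*x,z]
print(P(-.36,.1))
go(P(-.36,.148),st[2]+np.pi/2)
b=read_camera("side");a=read_camera("top")
crop(b["image"],310,60,430,180,5,"pics/s6.png")
import pickle;pickle.dump((a,b),open("cams2.pkl","wb"))
```

```text
[np.float64(0.4350448579031986), np.float64(0.25160600653996584), 0.1]
d [  -1.4 -213.1 -104.9] dr [-2.75  0.02  0.09] t 5.875 F [-0.35 -0.79 -3.15] open 0.0151 j7 -0.0735901647942632
```

View pics/s6.png

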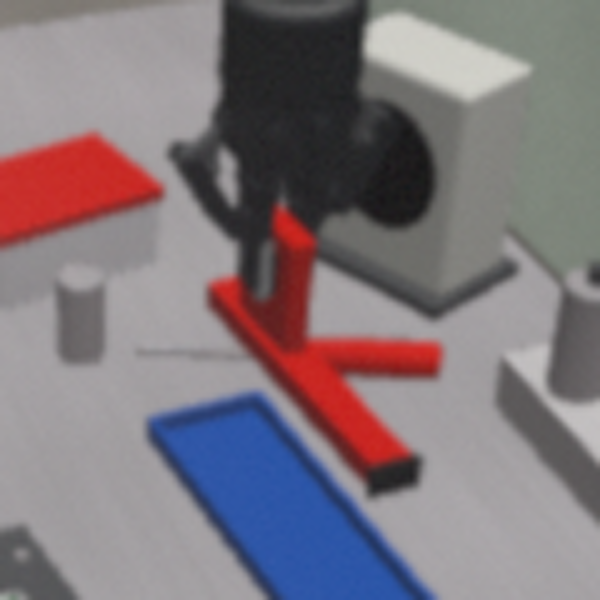

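drive_tool --delta_pos '[[0, -43, -21], [0, -86, -42], [0, -129, -63], [0, -172, -84], [0, -213, -105]]' --dr '[[-0.5, 0, 0], [-1, 0, 0], [-1.7, 0, 0], [-2.3, 0, 0], [-2.75, 0, 0]]'

```text
t: 6.6
eef_pos: [0.434, 0.2522, 0.1471]
eef_rot: [[-0.0, 0.993, 0.117], [-0.0, 0.117, -0.993], [-1.0, -0.0, 0.0]]
force: [0.6, 0.8, -1.6]
opening: 0.0152
```

drive_tool --delta_pos '[[0, 0, 0], [0, 0, 0], [0, 0, 0]]' --dr '[[0, 0, 0], [0, 0, 0], [0, 0, 0]]'

```text
t: 6.98
eef_pos: [0.4362, 0.2513, 0.1471]
eef_rot: [[0.0, 0.993, 0.115], [-0.0, 0.115, -0.993], [-1.0, 0.0, 0.0]]
force: [-0.2, -0.0, -3.1]
opening: 0.0148
```

Run:
```python
from h import *
st=F["st"]
c,s=np.cos(st[2]),np.sin(st[2])
P=lambda x,z:[st[0]+c*x,st[1]+s*x,z]
go(P(-.36,.0429+.0145),st[2]+np.pi/2)
b=read_camera("side");a=read_camera("top")
crop(b["image"],250,120,390,260,4,"pics/s7.png")
crop(a["image"],220,150,350,250,6,"pics/t7.png")
```

```text
d [89.7 -1.1 -0.5] dr [-0.06  0.02 -0.01] t 6.975 F [-0.19 -0.02 -3.05] open 0.0148 j7 -0.217299869533425
```

View pics/s7.png

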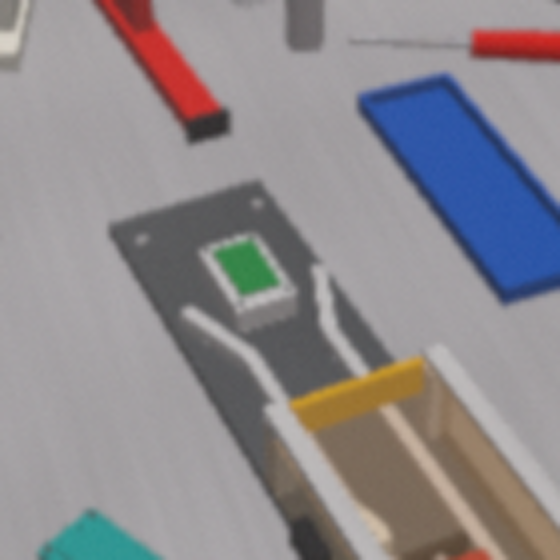

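View pics/t7.png

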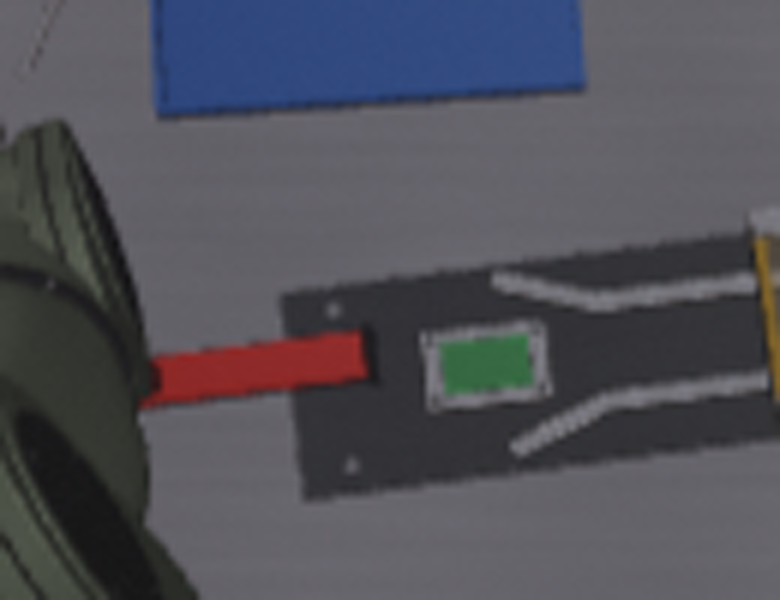

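Run:
```python
from h import *
st=F["st"]
s=get_state();p=s["eef_pos"];yaw=np.arctan2(s["eef_rot"][1,1],s["eef_rot"][0,1])-np.pi/2
c,sn=np.cos(yaw),np.sin(yaw);zu=p[2]-.0429
L=[(.145,.015,18),(.145,-.015,18),(.137,-.013,18),(0,-.013,18),(0,.013,18),(.137,.013,18)]
Q=[[p[0]+c*x-sn*y,p[1]+sn*x+c*y,zu+z/1000] for x,y,z in L]
for cam,off,k,fn,box in(("side",(250,120),4,"pics/s8.png",(250,120,390,260)),("top",(220,150),6,"pics/t8.png",(220,150,350,250))):
    r=read_camera(cam);crop(r["image"],*box,k,fn);o=cv2.imread(fn)
    cv2.polylines(o,[((proj(r,Q)+.5-off)*k).astype(np.int32)],True,(255,255,255),1)
    C,S=np.cos(st[2]),np.sin(st[2])
    for z in(.012,zu+.018):
        ln=[[st[0]+C*x,st[1]+S*x,z] for x in(-.36,0)]
        cv2.polylines(o,[((proj(r,ln)+.5-off)*k).astype(np.int32)],False,(0,255,255) if z<.02 else (255,0,255),1)
    cv2.imwrite(fn,o)
    print(proj(r,[Q[0],Q[1]]))
```

```text
[[306.5217018  147.29281392]
 [296.10290862 150.23026517]]
[[281.87370408 203.55191673]
 [282.93481977 212.69934794]]
```

View pics/t8.png

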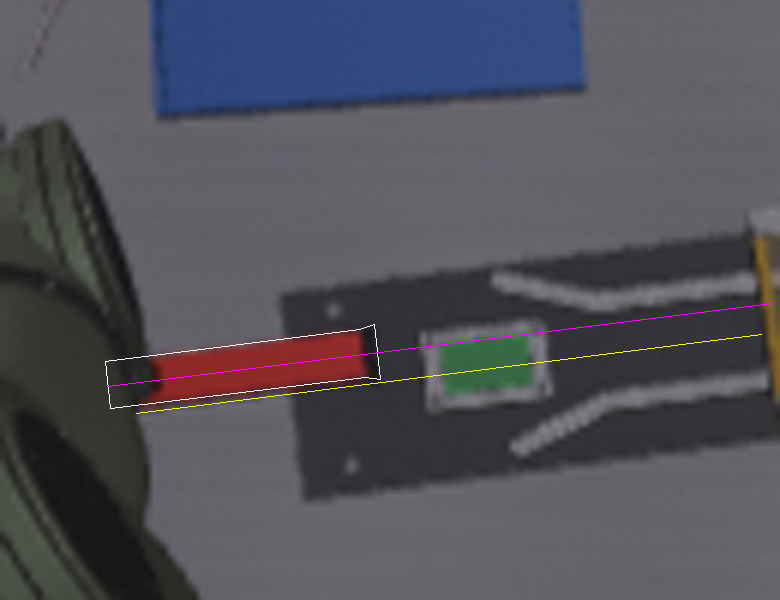

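View pics/s8.png

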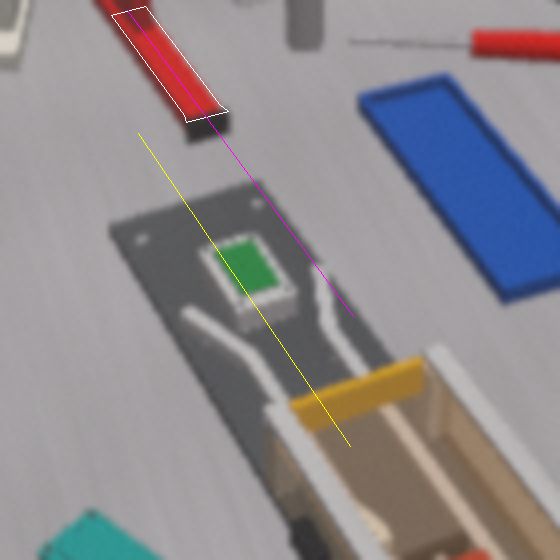

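The overlays match in both views: stick outline on the stick, channel centre line through the housing. I'll descend behind the housing.

drive_tool --delta_pos '[[25, -0.5, 0], [50, -1, 0], [75, -1, 0], [88, -1, 0], [88, -1, 0]]' --dr '[[0, 0, 0], [0, 0, 0], [0, 0, 0], [0, 0, 0], [0, 0, 0]]'

```text
t: 7.8
eef_pos: [0.4345, 0.2514, 0.059]
eef_rot: [[-0.001, 0.993, 0.116], [-0.001, 0.116, -0.993], [-1.0, -0.001, 0.001]]
force: [-0.9, 0.5, -0.9]
opening: 0.0149
```

drive_tool --delta_pos '[[0, 0, 0], [0, 0, 0]]' --dr '[[0, 0, 0], [0, 0, 0]]'

```text
t: 8.05
eef_pos: [0.4349, 0.2519, 0.06]
eef_rot: [[0.001, 0.993, 0.117], [0.0, 0.117, -0.993], [-1.0, 0.001, -0.0]]
force: [-0.3, -0.5, -1.8]
opening: 0.0148
```

```bash
cat >> h.py <<'E'
def ov(tag):
    st=F["st"];C,S=np.cos(st[2]),np.sin(st[2])
    s=get_state();p=s["eef_pos"]
    d=p[:2]-st[:2];xs=C*d[0]+S*d[1];ys=-S*d[0]+C*d[1]
    print("t",s["t"],"stick st x,y mm",round(xs*1e3,1),round(ys*1e3,1),"nose",round(xs*1e3+145,1),"z under",round((p[2]-.0429)*1e3,1),"push",round(-(s["force"][0]*C+s["force"][1]*S),2),"F",np.round(s["force"],2))
    go([st[0]+C*xs,st[1]+S*xs,.0429+.0145],st[2]+np.pi/2)
    b=read_camera("side");a=read_camera("top")
    crop(b["image"],270,120,400,300,3,"/tmp/b.png");crop(a["image"],250,160,420,240,4.5,"/tmp/a.png")
    A=cv2.imread("/tmp/a.png");B=cv2.imread("/tmp/b.png");B=cv2.resize(B,None,fx=360/B.shape[0],fy=360/B.shape[0]);A=cv2.resize(A,(540,254))
    o=np.zeros((360,800,3),np.uint8);o[:254,:540]=A;o[:,540:540+B.shape[1]]=B[:,:260];cv2.imwrite(f"pics/{tag}.png",o)
E
python3 -c "
from h import *
ov('o9')"
```

```text
t 8.05 stick st x,y mm -360.3 -0.2 nose -215.3 z under 17.1 push -0.46 F [-0.31 -0.5  -1.77]
d [2.6 0.2 0. ] dr [ 0.   -0.02 -0.06] t 8.05 F [-0.31 -0.5  -1.77] open 0.0148 j7 -0.18278307857619924
```

View pics/o9.png

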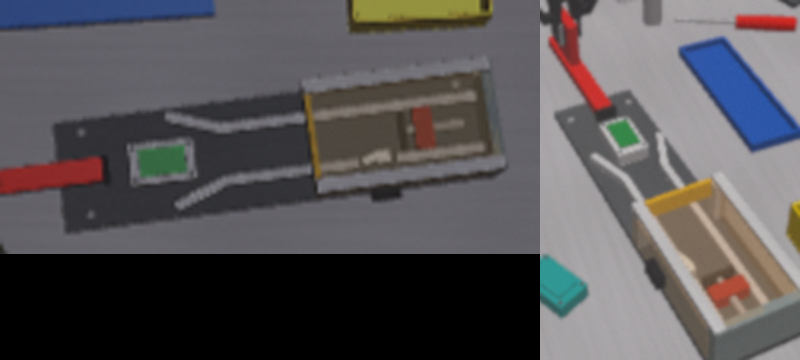

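The nose is about 24 mm behind the housing and in line with it. I'll lower slightly, then feed with tool +z as the feed direction.

drive_tool --delta_pos '[[2.5, 0, 4], [2.5, 0, 9], [2.5, 0, 14], [2.5, 0, 19], [2.5, 0, 24]]' --dr '[[0, 0, 0], [0, 0, 0], [0, 0, 0], [0, 0, 0], [0, 0, 0]]'

```text
t: 8.78
eef_pos: [0.4374, 0.2275, 0.0568]
eef_rot: [[-0.0, 0.993, 0.116], [-0.0, 0.116, -0.993], [-1.0, -0.0, 0.0]]
force: [-0.3, 1.0, -1.6]
opening: 0.0148
```

drive_tool --delta_pos '[[0, 0, 5], [0, 0, 11], [0, 0, 17], [0, 0, 23], [0, 0, 29]]' --dr '[[0, 0, 0], [0, 0, 0], [0, 0, 0], [0, 0, 0], [0, 0, 0]]'

```text
t: 9.4
eef_pos: [0.4408, 0.1986, 0.0568]
eef_rot: [[-0.0, 0.993, 0.117], [-0.0, 0.117, -0.993], [-1.0, -0.0, 0.0]]
force: [-0.4, 1.4, -1.4]
opening: 0.0153
```

```bash
python3 -c "
from h import *
ov('o10')"
```

```text
t 9.4 stick st x,y mm -306.7 -0.5 nose -161.7 z under 13.9 push 1.39 F [-0.41  1.36 -1.41]
d [-0.6  0.5  0. ] dr [-0.    0.01  0.  ] t 9.4 F [-0.41  1.36 -1.41] open 0.0153 j7 -0.10931356989777732
```

View pics/o10.png

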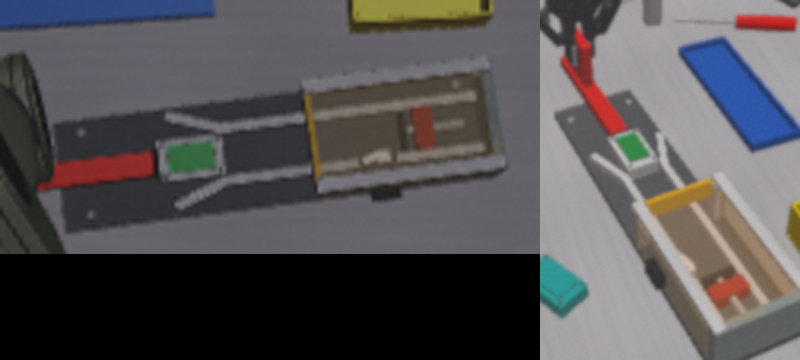

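The nose is in contact with about 1.4 N of push, and the housing has advanced to the flare (190,157). I'll continue.

drive_tool --delta_pos '[[0, 0.3, 5], [0, 0.5, 10], [0, 0.5, 15], [0, 0.5, 20], [0, 0.5, 25]]' --dr '[[0, 0, 0], [0, 0, 0], [0, 0, 0], [0, 0, 0], [0, 0, 0]]'

```text
t: 10.12
eef_pos: [0.4442, 0.1739, 0.0568]
eef_rot: [[-0.0, 0.993, 0.117], [-0.0, 0.117, -0.993], [-1.0, -0.0, 0.0]]
force: [-0.3, 0.3, -2.0]
opening: 0.0147
```

drive_tool --delta_pos '[[0, 0, 5], [0, 0, 10], [0, 0, 15], [0, 0, 20], [0, 0, 25]]' --dr '[[0, 0, 0], [0, 0, 0], [0, 0, 0], [0, 0, 0], [0, 0, 0]]'

```text
t: 10.75
eef_pos: [0.4471, 0.1491, 0.0568]
eef_rot: [[-0.0, 0.993, 0.117], [-0.0, 0.117, -0.993], [-1.0, -0.0, 0.0]]
force: [0.0, 1.8, -1.3]
opening: 0.0152
```

```bash
python3 -c "
from h import *
ov('o11')"
```

```text
t 10.75 stick st x,y mm -256.8 0.0 nose -111.8 z under 13.9 push 1.83 F [ 0.05  1.85 -1.34]
d [-0.6 -0.   0. ] dr [0.   0.01 0.  ] t 10.75 F [ 0.05  1.85 -1.34] open 0.0152 j7 -0.042728181949767546
```

View pics/o11.png

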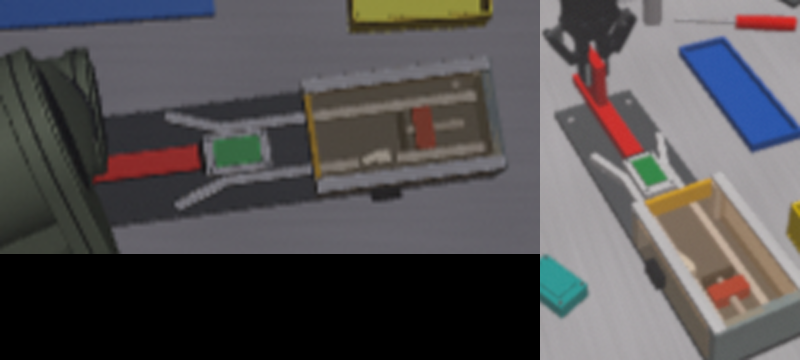

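The housing is in the mouth at (237,150), with no jam. I'll feed on.

drive_tool --delta_pos '[[0, 0, 6], [0, 0, 12], [0, 0, 18], [0, 0, 24], [0, 0, 30]]' --dr '[[0, 0, 0], [0, 0, 0], [0, 0, 0], [0, 0, 0], [0, 0, 0]]'

```text
t: 11.48
eef_pos: [0.4506, 0.1192, 0.0568]
eef_rot: [[-0.0, 0.993, 0.117], [-0.0, 0.117, -0.993], [-1.0, -0.0, 0.0]]
force: [-0.5, 1.7, -1.4]
opening: 0.015
```

drive_tool --delta_pos '[[0, 0, 6], [0, 0, 12], [0, 0, 18], [0, 0, 24], [0, 0, 30]]' --dr '[[0, 0, 0], [0, 0, 0], [0, 0, 0], [0, 0, 0], [0, 0, 0]]'

```text
t: 12.1
eef_pos: [0.4541, 0.0895, 0.0568]
eef_rot: [[-0.0, 0.993, 0.117], [-0.0, 0.117, -0.993], [-1.0, -0.0, 0.0]]
force: [-0.1, 0.2, -1.9]
opening: 0.0152
```

drive_tool --delta_pos '[[0, 0, 5], [0, 0, 10], [0, 0, 15], [0, 0, 20], [0, 0, 25]]' --dr '[[0, 0, 0], [0, 0, 0], [0, 0, 0], [0, 0, 0], [0, 0, 0]]'

```text
t: 12.72
eef_pos: [0.457, 0.0647, 0.0568]
eef_rot: [[-0.0, 0.993, 0.117], [-0.0, 0.117, -0.993], [-1.0, -0.0, 0.0]]
force: [0.3, 0.4, -2.1]
opening: 0.0149
```

```bash
python3 -c "
from h import *
ov('o12')
r=read_camera('top');crop(r['image'],300,170,420,240,6.5,'pics/t12.png')"
```

```text
t 12.725 stick st x,y mm -171.8 0.0 nose -26.8 z under 13.9 push 0.4 F [ 0.26  0.43 -2.09]
d [-0.6 -0.   0. ] dr [0.   0.01 0.  ] t 12.725 F [ 0.26  0.43 -2.09] open 0.0149 j7 0.06850250186418842
```

View pics/o12.png

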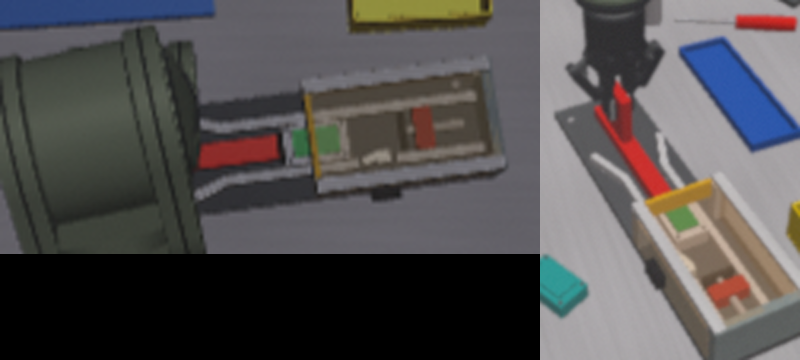

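View pics/t12.png

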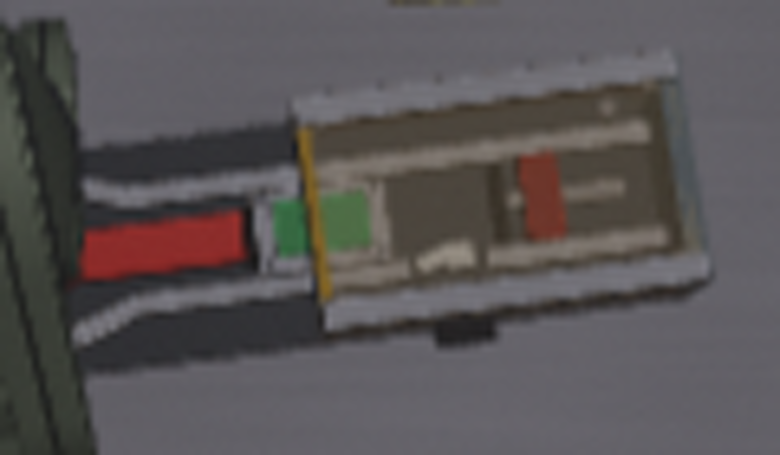

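The housing is under the lintel with its front at crop (388,215). The buffer face is at about (493,200), so roughly 50 mm remain. The shoe comes next.

drive_tool --delta_pos '[[0, 0, 4], [0, 0, 8], [0, 0, 12], [0, 0, 16], [0, 0, 20]]' --dr '[[0, 0, 0], [0, 0, 0], [0, 0, 0], [0, 0, 0], [0, 0, 0]]'

```text
t: 13.5
eef_pos: [0.4593, 0.0449, 0.0568]
eef_rot: [[-0.0, 0.993, 0.117], [-0.0, 0.117, -0.993], [-1.0, -0.0, 0.0]]
force: [-0.1, 1.9, -1.3]
opening: 0.0148
```

drive_tool --delta_pos '[[0, 0, 3], [0, 0, 6], [0, 0, 9], [0, 0, 12]]' --dr '[[0, 0, 0], [0, 0, 0], [0, 0, 0], [0, 0, 0]]'

```text
t: 14.0
eef_pos: [0.4607, 0.0331, 0.0568]
eef_rot: [[-0.0, 0.993, 0.117], [-0.0, 0.117, -0.993], [-1.0, -0.0, 0.0]]
force: [-0.6, 1.4, -1.4]
opening: 0.0148
```

```bash
python3 -c "
from h import *
ov('o13')
r=read_camera('top');crop(r['image'],300,170,420,240,6.5,'pics/t13.png')"
```

```text
t 14.0 stick st x,y mm -140.0 0.0 nose 5.0 z under 13.9 push 1.46 F [-0.6   1.4  -1.36]
d [-0.6 -0.   0. ] dr [0. 0. 0.] t 14.0 F [-0.6   1.4  -1.36] open 0.0148 j7 0.10974927006765732
```

View pics/t13.png

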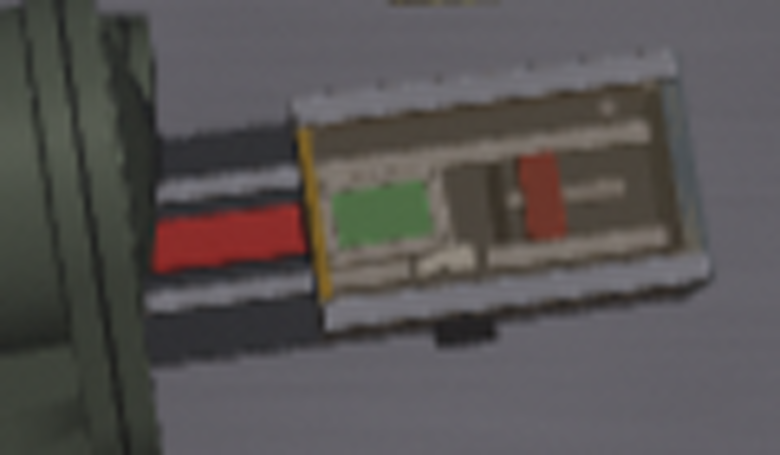

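The front is at (448,205) and about 20 mm remain to the buffer at (493,200). I'm going in smaller steps now.

drive_tool --delta_pos '[[0, 0, 2], [0, 0, 4], [0, 0, 6], [0, 0, 8], [0, 0, 10]]' --dr '[[0, 0, 0], [0, 0, 0], [0, 0, 0], [0, 0, 0], [0, 0, 0]]'

```text
t: 14.78
eef_pos: [0.4619, 0.0232, 0.0568]
eef_rot: [[0.0, 0.993, 0.117], [-0.0, 0.117, -0.993], [-1.0, 0.0, 0.0]]
force: [0.2, 2.0, -0.9]
opening: 0.0147
```

drive_tool --delta_pos '[[0, 0, 1], [0, 0, 2], [0, 0, 3], [0, 0, 4]]' --dr '[[0, 0, 0], [0, 0, 0], [0, 0, 0], [0, 0, 0]]'

```text
t: 15.28
eef_pos: [0.4624, 0.0193, 0.0568]
eef_rot: [[-0.0, 0.993, 0.117], [-0.0, 0.117, -0.993], [-1.0, -0.0, 0.0]]
force: [-0.4, 2.3, -1.1]
opening: 0.0148
```

```bash
python3 -c "
from h import *
ov('o14')
r=read_camera('top');crop(r['image'],300,170,420,240,6.5,'pics/t14.png')"
```

```text
t 15.275 stick st x,y mm -126.1 0.0 nose 18.9 z under 13.9 push 2.32 F [-0.4   2.29 -1.14]
d [-0.6 -0.   0. ] dr [0.01 0.01 0.  ] t 15.275 F [-0.4   2.29 -1.14] open 0.0148 j7 0.12767293483583925
```

View pics/t14.png

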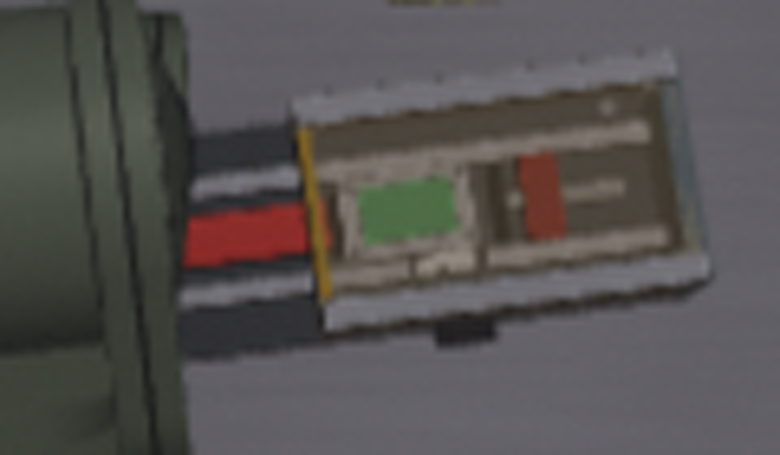

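The shoe is passed, with a drag of about 2.3 N and roughly 8 mm left. I'll move in 1 mm rows and check the force after each call.

drive_tool --delta_pos '[[0, 0, 1], [0, 0, 2], [0, 0, 3], [0, 0, 4]]' --dr '[[0, 0, 0], [0, 0, 0], [0, 0, 0], [0, 0, 0]]'

```text
t: 15.92
eef_pos: [0.4628, 0.0153, 0.0568]
eef_rot: [[0.0, 0.993, 0.117], [-0.0, 0.117, -0.993], [-1.0, 0.0, 0.0]]
force: [0.3, 1.7, -1.4]
opening: 0.015
```

drive_tool --delta_pos '[[0, 0, 0.6], [0, 0, 1.2], [0, 0, 1.2]]' --dr '[[0, 0, 0], [0, 0, 0], [0, 0, 0]]'

```text
t: 16.3
eef_pos: [0.4629, 0.0141, 0.0568]
eef_rot: [[-0.0, 0.993, 0.116], [-0.0, 0.116, -0.993], [-1.0, -0.0, 0.0]]
force: [1.2, 0.7, -2.3]
opening: 0.0149
```

drive_tool --delta_pos '[[0, 0, 0.6], [0, 0, 1.2]]' --dr '[[0, 0, 0], [0, 0, 0]]'

```text
t: 16.55
eef_pos: [0.4631, 0.013, 0.0568]
eef_rot: [[-0.0, 0.993, 0.117], [-0.0, 0.117, -0.993], [-1.0, -0.0, 0.0]]
force: [1.2, 1.4, -1.2]
opening: 0.015
```

drive_tool --delta_pos '[[0, 0, 0.6], [0, 0, 1.2]]' --dr '[[0, 0, 0], [0, 0, 0]]'

```text
t: 16.8
eef_pos: [0.4633, 0.0117, 0.0568]
eef_rot: [[0.0, 0.993, 0.117], [-0.0, 0.117, -0.993], [-1.0, 0.0, 0.0]]
force: [1.1, 2.4, -1.2]
opening: 0.0147
```

drive_tool --delta_pos '[[0, 0, 0.6], [0, 0, 1.2]]' --dr '[[0, 0, 0], [0, 0, 0]]'

```text
t: 17.05
eef_pos: [0.4634, 0.0105, 0.0568]
eef_rot: [[-0.0, 0.993, 0.117], [-0.0, 0.117, -0.993], [-1.0, -0.0, 0.0]]
force: [1.2, 2.3, -1.4]
opening: 0.0149
```

drive_tool --delta_pos '[[0, 0, 0.5], [0, 0, 0.9]]' --dr '[[0, 0, 0], [0, 0, 0]]'

```text
t: 17.3
eef_pos: [0.4635, 0.0097, 0.0568]
eef_rot: [[-0.0, 0.993, 0.117], [-0.0, 0.117, -0.993], [-1.0, -0.0, 0.0]]
force: [0.3, 1.9, -0.3]
opening: 0.0147
```

```bash
python3 -c "
from h import *
ov('o15')
r=read_camera('top');crop(r['image'],300,170,420,240,6.5,'pics/t15.png')"
```

```text
t 17.3 stick st x,y mm -116.4 0.0 nose 28.6 z under 13.9 push 1.86 F [ 0.27  1.9  -0.3 ]
d [-0.6 -0.   0. ] dr [0.   0.   0.01] t 17.3 F [ 0.27  1.9  -0.3 ] open 0.0147 j7 0.1401352594290332
```

View pics/t15.png

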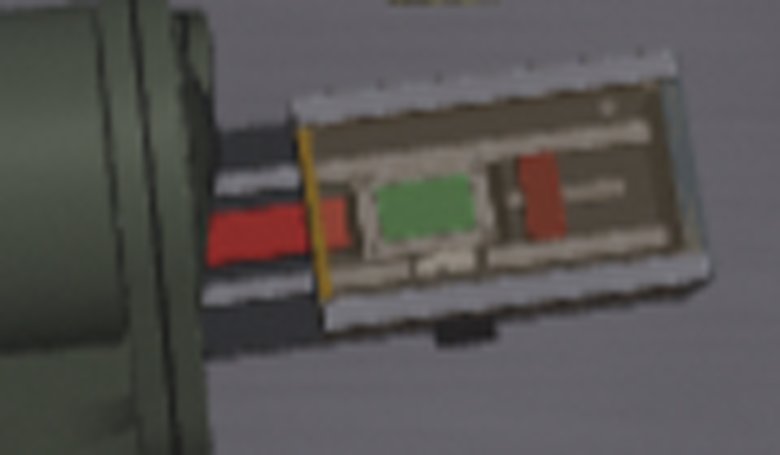

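The housing front at (493,200) is close to the buffer but not pressing yet. I'll go in finer steps.

drive_tool --delta_pos '[[0, 0, 0.4], [0, 0, 0.8]]' --dr '[[0, 0, 0], [0, 0, 0]]'

```text
t: 17.7
eef_pos: [0.4636, 0.0089, 0.0568]
eef_rot: [[0.0, 0.993, 0.117], [-0.0, 0.117, -0.993], [-1.0, 0.0, 0.0]]
force: [0.0, 1.3, -1.8]
opening: 0.0147
```

drive_tool --delta_pos '[[0, 0, 0.4], [0, 0, 0.8]]' --dr '[[0, 0, 0], [0, 0, 0]]'

```text
t: 17.95
eef_pos: [0.4637, 0.0081, 0.0568]
eef_rot: [[-0.0, 0.993, 0.117], [-0.0, 0.117, -0.993], [-1.0, -0.0, 0.0]]
force: [0.6, 2.2, -1.7]
opening: 0.015
```

drive_tool --delta_pos '[[0, 0, 0.4], [0, 0, 0.8]]' --dr '[[0, 0, 0], [0, 0, 0]]'

```text
t: 18.2
eef_pos: [0.4638, 0.0075, 0.0568]
eef_rot: [[0.0, 0.993, 0.117], [0.0, 0.117, -0.993], [-1.0, 0.0, -0.0]]
force: [2.1, 5.1, -1.5]
opening: 0.0153
```

Force is rising to 5 N, so the buffer has been reached.

drive_tool --delta_pos '[[0, 0, 0.4], [0, 0, 0.4]]' --dr '[[0, 0, 0], [0, 0, 0]]'

```text
t: 18.45
eef_pos: [0.464, 0.0072, 0.0569]
eef_rot: [[0.0, 0.993, 0.117], [0.0, 0.117, -0.993], [-1.0, 0.0, -0.0]]
force: [0.7, 5.9, -0.5]
opening: 0.0148
```

drive_tool --delta_pos '[[0, 0, 0.4], [0, 0, 0.4]]' --dr '[[0, 0, 0], [0, 0, 0]]'

```text
t: 18.7
eef_pos: [0.464, 0.007, 0.0569]
eef_rot: [[0.0, 0.993, 0.117], [0.001, 0.117, -0.993], [-1.0, 0.0, -0.0]]
force: [0.6, 6.0, -0.4]
opening: 0.0145
```

drive_tool --delta_pos '[[0, 0, 0.5], [0, 0, 0.5]]' --dr '[[0, 0, 0], [0, 0, 0]]'

```text
t: 18.95
eef_pos: [0.4641, 0.0068, 0.0569]
eef_rot: [[0.0, 0.993, 0.118], [0.001, 0.118, -0.993], [-1.0, 0.001, -0.001]]
force: [1.7, 8.4, 0.4]
opening: 0.0151
```

drive_tool --delta_pos '[[0, 0, 0.4], [0, 0, 0.4]]' --dr '[[0, 0, 0], [0, 0, 0]]'

```text
t: 19.2
eef_pos: [0.4642, 0.0066, 0.0569]
eef_rot: [[0.0, 0.993, 0.118], [0.001, 0.118, -0.993], [-1.0, 0.001, -0.001]]
force: [1.4, 11.3, 1.6]
opening: 0.0149
```

About 11 N. I'll hold here.

drive_tool --delta_pos '[[0, 0, 0], [0, 0, 0]]' --dr '[[0, 0, 0], [0, 0, 0]]'

```text
t: 19.45
eef_pos: [0.4642, 0.0066, 0.0569]
eef_rot: [[0.0, 0.993, 0.118], [0.001, 0.118, -0.993], [-1.0, 0.001, -0.001]]
force: [1.5, 10.0, 1.7]
opening: 0.015
```

drive_tool --delta_pos '[[0, 0, 0], [0, 0, 0]]' --dr '[[0, 0, 0], [0, 0, 0]]'

```text
t: 19.7
eef_pos: [0.4642, 0.0066, 0.0569]
eef_rot: [[0.0, 0.993, 0.118], [0.001, 0.118, -0.993], [-1.0, 0.001, -0.001]]
force: [0.5, 10.0, 0.7]
opening: 0.0148
```

drive_tool --delta_pos '[[0, 0, 0.2], [0, 0, 0.2], [0, 0, 0.2], [0, 0, 0.2], [0, 0, 0.2]]' --dr '[[0, 0, 0], [0, 0, 0], [0, 0, 0], [0, 0, 0], [0, 0, 0]]'

```text
t: 20.32
eef_pos: [0.4641, 0.0066, 0.0569]
eef_rot: [[0.0, 0.993, 0.118], [0.001, 0.118, -0.993], [-1.0, 0.001, -0.001]]
force: [0.7, 12.3, 0.9]
opening: 0.0147
```

drive_tool --delta_pos '[[0, 0, 0], [0, 0, 0], [0, 0, 0], [0, 0, 0], [0, 0, 0]]' --dr '[[0, 0, 0], [0, 0, 0], [0, 0, 0], [0, 0, 0], [0, 0, 0]]'

```text
t: 20.95
eef_pos: [0.4642, 0.0066, 0.0569]
eef_rot: [[0.0, 0.993, 0.118], [0.001, 0.118, -0.993], [-1.0, 0.001, -0.001]]
force: [1.4, 11.3, 2.4]
opening: 0.015
```

```bash
python3 -c "
from h import *
ov('o16')
r=read_camera('top');crop(r['image'],300,170,420,240,6.5,'pics/t16.png');print(get_state()['force'])"
```

```text
t 20.95 stick st x,y mm -113.2 0.4 nose 31.8 z under 14.0 push 11.09 F [ 1.36 11.33  2.37]
d [-0.5 -0.4 -0. ] dr [ 0.1  -0.07 -0.03] t 20.95 F [ 1.36 11.33  2.37] open 0.015 j7 0.14580139434192257
[ 0.86337093 11.51610944  1.94218932]
```

View pics/t16.png

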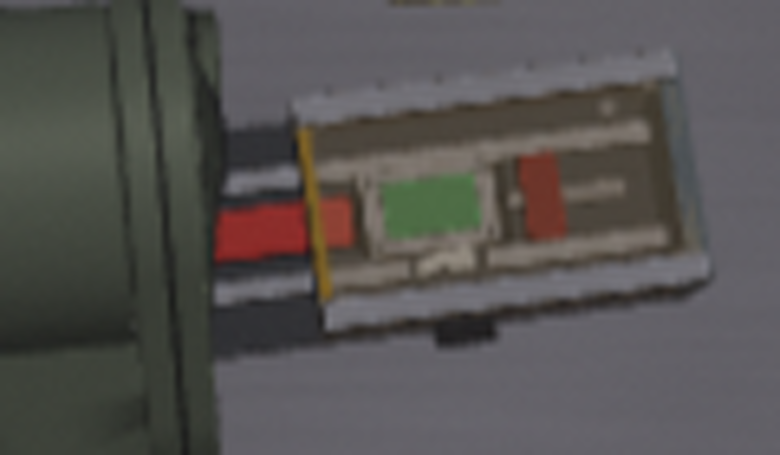

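View pics/o16.png

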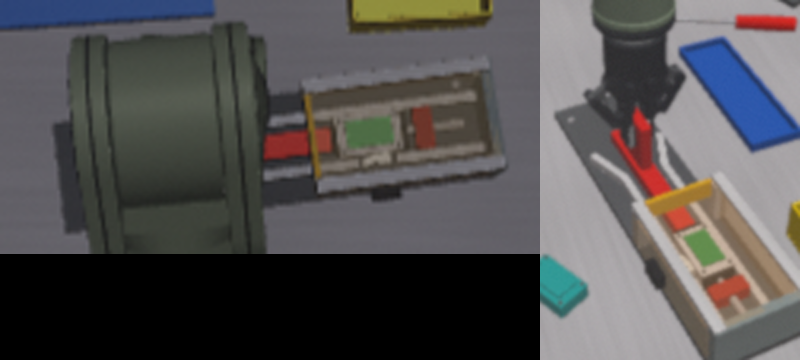

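The housing is home against the buffer, front at (495,200), held at 10 to 12 N for over a second. I'll draw the stick out straight.

drive_tool --delta_pos '[[0, 0, -1], [0, 0, -3], [0, 0, -8], [-1, 0, -16], [-1, 0, -26]]' --dr '[[0, 0, 0], [0, 0, 0], [0, 0, 0], [0, 0, 0], [0, 0, 0]]'

```text
t: 21.72
eef_pos: [0.4608, 0.0319, 0.0579]
eef_rot: [[-0.0, 0.993, 0.117], [-0.0, 0.117, -0.993], [-1.0, -0.0, 0.0]]
force: [-0.0, -0.5, -2.0]
opening: 0.0147
```

drive_tool --delta_pos '[[0, 0, -14], [0, 0, -28], [0, 0, -42], [0, 0, -56], [0, 0, -70]]' --dr '[[0, 0, 0], [0, 0, 0], [0, 0, 0], [0, 0, 0], [0, 0, 0]]'

```text
t: 22.35
eef_pos: [0.4527, 0.1017, 0.0578]
eef_rot: [[-0.0, 0.993, 0.117], [-0.0, 0.117, -0.993], [-1.0, -0.0, 0.0]]
force: [-0.2, 0.4, -2.9]
opening: 0.0149
```

```bash
python3 -c "
from h import *
ov('o17')
"
```

```text
t 22.35 stick st x,y mm -209.1 0.0 nose -64.1 z under 14.9 push 0.45 F [-0.15  0.43 -2.94]
d [ 0.4 -0.  -0. ] dr [0.01 0.01 0.  ] t 22.35 F [-0.15  0.43 -2.94] open 0.0149 j7 0.019690135767416943
```

View pics/o17.png

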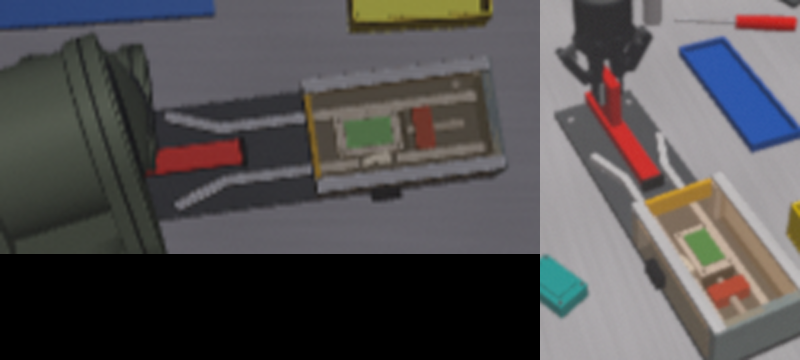

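The stick is clear of the guard and the housing stayed home at (369,132). I'll lift and go to the tray.

drive_tool --delta_pos '[[-20, 0, -2], [-45, 0, -4], [-70, 0, -6], [-90, 0, -10], [-90, 0, -10]]' --dr '[[0, 0, 0], [0, 0, 0], [0, 0, 0], [0, 0, 0], [0, 0, 0]]'

```text
t: 23.08
eef_pos: [0.4521, 0.1107, 0.1487]
eef_rot: [[0.002, 0.993, 0.116], [0.0, 0.116, -0.993], [-1.0, 0.002, -0.0]]
force: [0.2, 0.2, -2.9]
opening: 0.0147
```

```bash
python3 -c "
from h import *
go([.6556,.1618,.148],.0689)
"
```

```text
d [  1.1 208.1 -27.1] dr [ 2.74 -0.01 -0.11] t 23.075 F [ 0.23  0.16 -2.94] open 0.0147 j7 -0.011952431774209946
```

drive_tool --delta_pos '[[0, 42, -6], [0, 84, -12], [0, 126, -18], [0, 168, -24], [0, 208, -27]]' --dr '[[0.5, 0, 0], [1, 0, 0], [1.6, 0, 0], [2.2, 0, 0], [2.74, 0, 0]]'

```text
t: 23.7
eef_pos: [0.656, 0.1617, 0.1464]
eef_rot: [[-0.001, 0.998, 0.068], [-0.0, 0.068, -0.998], [-1.0, -0.001, 0.0]]
force: [0.7, 1.1, -1.9]
opening: 0.0147
```

drive_tool --delta_pos '[[0, 0, 0], [0, 0, 0], [0, 0, 0], [0, 0, 0]]' --dr '[[0, 0, 0], [0, 0, 0], [0, 0, 0], [0, 0, 0]]'

```text
t: 24.2
eef_pos: [0.6548, 0.1617, 0.148]
eef_rot: [[-0.0, 0.998, 0.069], [-0.0, 0.069, -0.998], [-1.0, -0.0, 0.0]]
force: [-0.5, 1.3, -1.3]
opening: 0.0148
```

```bash
python3 -c "
from h import *
go([.6556,.1618,.0479],.0689)
b=read_camera('side');crop(b['image'],310,60,430,180,5,'pics/s18.png')
"
```

```text
d [100.1   0.8  -0. ] dr [0.01 0.   0.  ] t 24.2 F [-0.54  1.3  -1.35] open 0.0148 j7 -0.09658016586481849
```

View pics/s18.png

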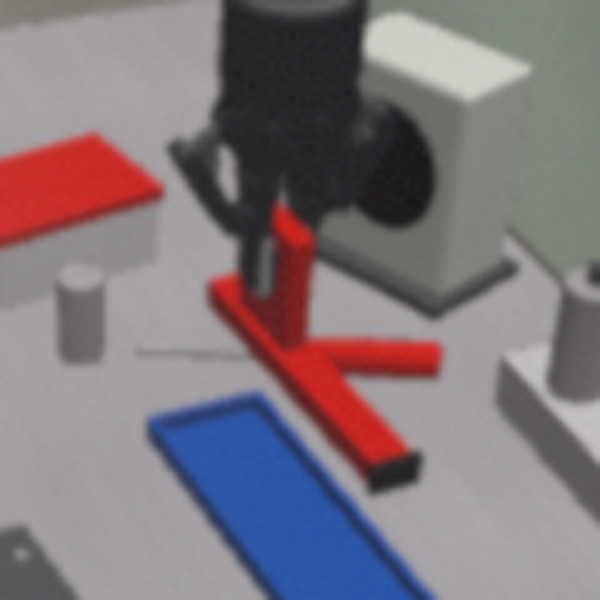

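The picture matches the one taken after the lift, with the nose at (392,470), so the stick has not slipped. I'll lower it.

drive_tool --delta_pos '[[25, 0.4, 0], [50, 0.8, 0], [75, 0.8, 0], [90, 0.8, 0], [94, 0.8, 0]]' --dr '[[0, 0, 0], [0, 0, 0], [0, 0, 0], [0, 0, 0], [0, 0, 0]]'

```text
t: 24.88
eef_pos: [0.6556, 0.1618, 0.0533]
eef_rot: [[-0.001, 0.998, 0.069], [-0.0, 0.069, -0.998], [-1.0, -0.001, 0.0]]
force: [-0.4, 0.2, -1.1]
opening: 0.0151
```

drive_tool --delta_pos '[[2, 0, 0], [2, 0, 0]]' --dr '[[0, 0, 0], [0, 0, 0]]'

```text
t: 25.12
eef_pos: [0.6561, 0.1619, 0.0524]
eef_rot: [[0.001, 0.998, 0.069], [0.0, 0.069, -0.998], [-1.0, 0.001, -0.0]]
force: [0.6, 0.0, -1.1]
opening: 0.0147
```

drive_tool --delta_pos '[[2, 0, 0], [3, 0, 0], [3, 0, 0]]' --dr '[[0, 0, 0], [0, 0, 0], [0, 0, 0]]'

```text
t: 25.5
eef_pos: [0.6558, 0.1618, 0.0488]
eef_rot: [[-0.0, 0.998, 0.069], [-0.0, 0.069, -0.998], [-1.0, -0.0, 0.0]]
force: [-1.0, 0.9, -2.3]
opening: 0.0148
```

drive_tool --delta_pos '[[1, 0, 0], [1, 0, 0]]' --dr '[[0, 0, 0], [0, 0, 0]]'

```text
t: 25.75
eef_pos: [0.656, 0.1619, 0.048]
eef_rot: [[0.0, 0.998, 0.069], [-0.0, 0.069, -0.998], [-1.0, 0.0, 0.0]]
force: [0.4, -0.6, 0.9]
opening: 0.015
```

drive_tool --delta_pos '[[0.3, 0, 0], [0.3, 0, 0], [0.3, 0, 0]]' --dr '[[0, 0, 0], [0, 0, 0], [0, 0, 0]]'

```text
t: 26.12
eef_pos: [0.6561, 0.1619, 0.0479]
eef_rot: [[0.001, 0.998, 0.069], [0.0, 0.069, -0.998], [-1.0, 0.001, -0.0]]
force: [-1.1, 0.4, 5.6]
opening: 0.0148
```

drive_tool --delta_pos '[[0, 0, 0], [0, 0, 0], [0, 0, 0], [0, 0, 0], [0, 0, 0]]' --dr '[[0, 0, 0], [0, 0, 0], [0, 0, 0], [0, 0, 0], [0, 0, 0]]' --jaw 60

```text
t: 26.75
eef_pos: [0.6558, 0.1618, 0.0475]
eef_rot: [[-0.0, 0.998, 0.069], [-0.0, 0.069, -0.998], [-1.0, -0.0, 0.0]]
force: [1.4, -0.8, 0.7]
opening: 0.0601
```

```bash
python3 -c "
from h import *
b=read_camera('side');crop(b['image'],310,80,430,200,5,'pics/s19.png');print(get_state()['force'])
"
```

```text
[ 0.59704549 -0.88998797  0.08736339]
```

View pics/s19.png

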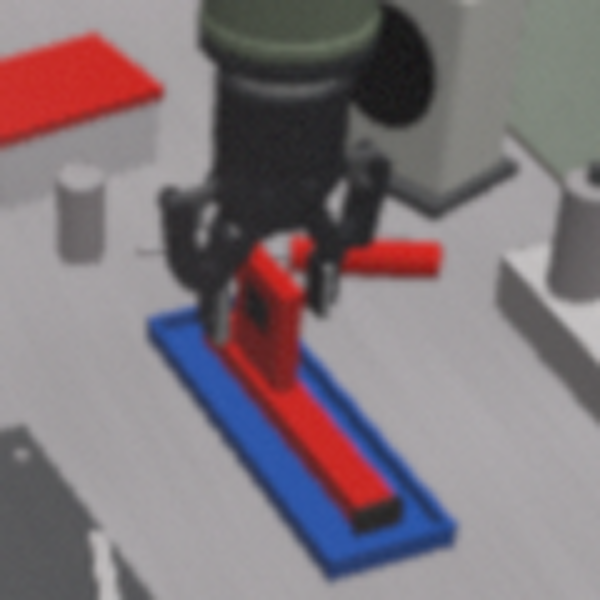

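The stick lies flat in its tray as before (nose at (375,510)) and the fingers are clear. I'll retreat upward.

drive_tool --delta_pos '[[-20, 0, 0], [-50, 0, 0], [-90, 0, 0], [-130, 0, 0], [-160, 0, 0]]' --dr '[[0, 0, 0], [0, 0, 0], [0, 0, 0], [0, 0, 0], [0, 0, 0]]'

```text
t: 27.42
eef_pos: [0.6561, 0.1618, 0.2109]
eef_rot: [[0.002, 0.998, 0.069], [0.0, 0.069, -0.998], [-1.0, 0.002, -0.0]]
force: [-1.4, -0.6, -0.7]
opening: 0.0598
```

drive_tool --delta_pos '[[0, -50, -50], [0, -100, -100], [0, -120, -150], [0, -120, -150], [0, -120, -150]]' --dr '[[0, 0, 0], [0, 0, 0], [0, 0, 0], [0, 0, 0], [0, 0, 0]]'

```text
t: 28.05
eef_pos: [0.526, 0.3032, 0.2085]
eef_rot: [[0.001, 0.998, 0.07], [0.0, 0.07, -0.998], [-1.0, 0.001, -0.0]]
force: [0.5, -0.5, -0.2]
opening: 0.0603
```

```bash
python3 -c "
from h import *
ov('o20')
for c in ('side','top'):
    r=read_camera(c);cv2.imwrite(f'pics/{c}20.png',r['image'][:,:,::-1])
crop(r['image'],240,135,420,240,4.4,'pics/t20.png')
"
```

```text
t 28.05 stick st x,y mm -400.6 96.4 nose -255.6 z under 165.6 push -0.58 F [ 0.46 -0.53 -0.18]
d [151.  -96.4   4.6] dr [-2.71 -0.   -0.06] t 28.05 F [ 0.46 -0.53 -0.18] open 0.0603 j7 -0.3468212223331864
```

View pics/side20.png

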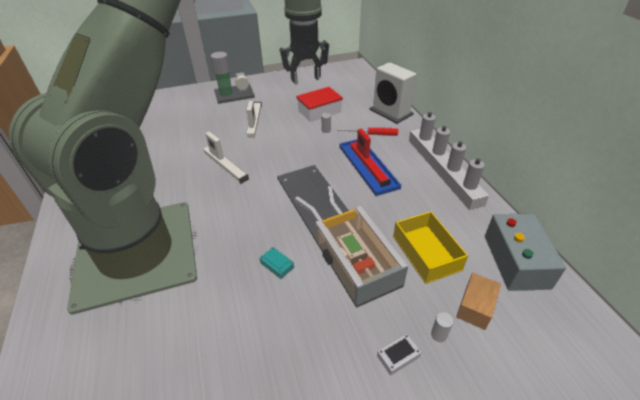

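View pics/t20.png

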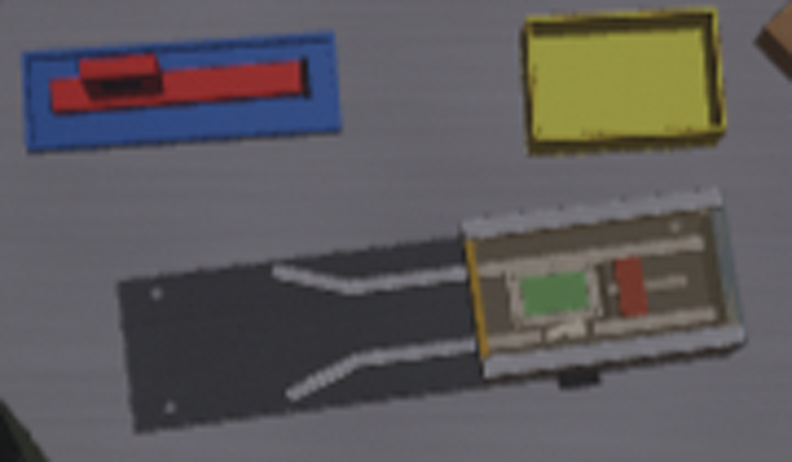

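The stick is in its tray at (180,85), the same place as at the start. The housing is against the buffer at (555,293), and nothing else has moved. I'm handing the job in.

```bash
python3 -c "
from workcell import *
print(sign_off())"
```

```text
the job is handed in; nothing more can be done
None
```

The job is handed in, at about 28 s of the 72 s allowed; `sign_off()` reported no verdict.

- **Push:** I took the red stick from its tray and slid the housing along the channel, through the opening and past the shoe (drag about 2 N). It met the buffer with its front about 101 mm inside the opening.
- **Hold:** I held it pressed there for about 1.75 s, with readings of 10 to 12 N. These are forces on the stick, so the buffer felt roughly 2 N less because of friction and drag. The highest force read at any point was 12.3 N, but I only read it at the end of each move.
- **Return:** I drew the stick out straight, set it back in the tray at the pose it was gripped in, and let go.

The last pictures from both cameras show the stick upright and in its original place in the tray, and the housing home against the buffer. The bystanders and look-alikes in view have not moved, and the arm is clear of everything. No check failed or disagreed.

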